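# Close a spacer pack with its snap cap

## Robot

A 7-joint arm with a two-finger parallel gripper is mounted at the origin on the work surface. World frame = base frame: x ahead of the robot, y to its left, z up, the work surface at z = 0. Lengths are in m, angles in rad, forces in N, time in s.
With the tool pointing down it reaches from about 0.425 to 1.025 m from the base axis. Payload 9.4 kg.
Tool frame: the origin (TCP) lies midway between the tips of the shut fingers; the grasp point (between the pads) lies 19 mm behind it; z points along the fingers, y is the line along which they close (so a half turn about z gives the same grasp; the last joint's range is limited). The gripper opens to 85 mm and grips with 20 to 120 N. Pads are 22 mm wide; open, the fingers measure 114 mm over their backs; the gripper's body (76 mm by 85 mm) begins 54 mm behind the grasp point. The pads swing forward as they close: fully open they stand 13 mm farther back than shut.
Start: joints at [1.079, 0.599, -0.003, 1.599, 0.002, 0.943, -0.08], TCP at [0.292, -0.664, 0.231] pointing down, gripper open.
Joint ranges: [-2.57, 2.57], [-0.35, 1.97], [-1.29, 1.29], [0.11, 2.56], [-1.05, 4.19], [0.11, 1.86], [-2.63, 2.63]. Speed limits (rad/s): [2.22, 2.22, 3.01, 3.01, 3.14, 3.14, 3.14].

## Interface

Orientations are given as a unit quaternion [x, y, z, w].
In Python, from station import robot gives the robot as it stands. The module is installed in compiled form; this text tells all that it offers.
- The arm moves only by the shell command python3 -m inch 'ROWS' [OPENING] [FORCE]. ROWS is JSON, a list of rows, each a list of 6 numbers: the shift along the world's x, y, z in cm, then the turn, a rotation vector about the world's x, y, z in degrees. In form: [[x, y, z, wx, wy, wz], ...]. A call has exactly 10 rows; each row shifts and turns the commanded pose from where the row before left it; what a row does not reach is not made up. A row lasts 1/10 s, in which the tool goes at most 50 mm and 8.59 degrees, less where a joint would pass 70% of its speed; a pose out of reach is approached as far as the arm can. A call is refused whole if a number of a shift passes 5 or a number of a turn 8.59, either way. A call with a gripper value outside its range is refused whole. OPENING is the finger opening in cm, from 0 to 8.54, set as the call begins (- or left out, the last holds). The fingers move at their own pace and stop on an object; FORCE is the grip in N (left out, the last holds). Time passes only in rows, so rows that do not move let the fingers close, or fill a call up. It gives the time, the measured TCP pose, the force, the opening and the grip force at its end, in the units of the state.
- robot.get_state(): the state, without advancing time (a new reading comes with each control period).
- robot.camera(name): name is "side" or "top"; returns a dict with "color" (384x512x3 uint8, blue, green, red), "camera_matrix" (3x3 intrinsics, pixels), "dist" ([k1, k2, p1, p2, k3] as OpenCV has them; the pictures are not rectified), "pose" (4x4, takes a point from camera to world coordinates). Camera axes: x right, y up, looking along -z (the intrinsics and any distortion apply to the point x, -y, -z); pixel columns grow to the right and rows downward; lengths in m; the calibration is good to about 2 mm. A picture is of the moment at which its call begins. There is no depth.
- robot.finish_job(): hands the job in; it is judged then, once.
The state is a dict: "time_s": time; "qpos": joint angles; "qvel": joint speeds; "tau": joint torques, N m; "eef_pos": TCP position; "ee_rot": TCP orientation; "wrist_force": force on the tool from outside, world axes, zero at the start; "wrist_torque": the same for the moment, N m; "finger_gap": finger opening in m; "finger_force": force on a finger pad.
Only numpy, scipy, OpenCV 4.12 (cv2) and the standard library are available. Lean on these libraries where they do the work, as an engineer would, in place of code of your own. Each camera call takes 0.05 s, during which the arm holds its last target. There are 200 camera calls.

## Task

Finish the spacer pack in the jig: lay the loose rectangular plate over the stud, flat and squarely on the matching plate already there, and let go of it. Then pick up the round cap, push it straight down onto the stud through the click until it sits fully home on the plate, and finish holding it there: keep pushing down firmly (about 10 N) and do not let go or back off. Leave the bin, the tube and the screwdriver alone.

Things in the scene. Friction and masses are not known exactly. Their poses are not given: they have to be found in the camera images.
- jig: Jig fixed to the table: aluminium block 130 (x) x 104 (y) x 15 mm high; origin at the centre of its underside on the table, z up. On its centre a grey base plate 80 (x) x 50 (y) x 10 mm (15 to 25 mm above the table), from which a white snap stud rises: first a collar 21 mm across (to 31 mm above the table, tapering in by 33), then a shaft 14 mm across.
- pile_top (a point): Centre of the base plate's top face, 25 mm above the table, on the stud's axis, axes as the jig's: the loose plate's underside belongs here.
- stud_tip (a point): Tip of the stud on its axis, 58 mm above the table; the shaft tapers to 8 mm here from 52 mm up. Four sprung round bulges on the shaft, widest 45.5 mm above the table, stand out to 21 mm across. They resist the cap from rim height 51 mm (above the table), with a peak of 8 to 13 N near 47 mm, until about 41 mm, then let go and draw it down: the click.
- plate: Loose grey plate, 80 (x) x 50 (y) x 10 mm thick, 50 g, with a through hole 25 mm across in its centre; lies flat on the table. Same outline as the base plate (a half turn makes no difference). Origin at the centre of its underside, z up.
- cap: Round grey ribbed snap cap, 38 mm across, 28 mm high, 25 g, standing on the table, open side down, closed top up; its yaw does not matter. Origin at the centre of its lower rim, z up. Inside the rim a lip (17 mm opening, 4 mm high) must be forced over the stud's bulges. Home, its rim rests on the loose plate's top, 35 mm above the table, and it stays on by itself.
- partsbin: Bystander: open blue picking bin with red parts, 90 x 120 x 50 mm high, beyond the jig. Origin at the centre of its underside.
- tube: Bystander: clear square tube with a white end, about 90 x 18 x 18 mm, lying on the table. Origin on its underside near the middle.
- driver: Bystander: screwdriver with a black handle, 160 mm long, lying on the table.
There are look-alikes about, which are no part of the job. What is meant by the plate is not blue or yellow, and is the smaller of those in its own colour.

How it is judged:
On the way, in this order (a step that is already met when the one before it is completed fails the run):
1. the loose plate lies flat and square on the base plate, let go, the cap not yet on the stud (horizontal distance between plate and pile_top below 0.004 m and z of plate in the frame of pile_top between -0.0018 and 0.0018 m and angle between the x axis of plate and the x axis of jig, either way round below 0.12 rad and angle between plate's own z axis and vertical below 0.05 rad and contact force between each of the arm, the fingers and plate below 0.3 N and linear speed of plate below 0.02 m/s and horizontal distance between cap and stud_tip above 0.03 m), for 0.2 s.
2. the cap has snapped past the click and sits home on the plate (horizontal distance between plate and pile_top below 0.004 m and z of plate in the frame of pile_top between -0.0018 and 0.0018 m and angle between the x axis of plate and the x axis of jig, either way round below 0.12 rad and angle between plate's own z axis and vertical below 0.05 rad and z of cap in the frame of pile_top between 0.008 and 0.0125 m and horizontal distance between cap and stud_tip below 0.003 m and angle between cap's own z axis and vertical below 0.06 rad), for 0.2 s.
At the end, for the whole second after the job is handed in: Loose plate on the base plate within 4 mm of centre, 0.12 rad of square, 1.8 mm of height, untouched by the arm; cap upright within 3 mm of the stud axis, rim 8 to 12.5 mm above the base plate; the arm still touches the cap and presses it on the plate with at least 4 N; nothing moves (all of step 2 and contact force between cap and plate above 4 N and contact force between any of the fingers, the arm and cap above 1 N and contact force between each of the arm, the fingers and plate below 0.3 N and linear speed of cap below 0.02 m/s); the arm keeps its last pose, push and grip.
It fails at once if the parts bin is moved by more than 30 mm (distance of partsbin from where it was at the start of the episode above 0.03 m).
It fails at once if the clear tube is moved by more than 30 mm (distance of tube from where it was at the start of the episode above 0.03 m).
It fails at once if the screwdriver is moved by more than 30 mm (distance of driver from where it was at the start of the episode above 0.03 m).
It also fails if it takes over 67 s, if anything falls off the work surface, if the arm or the gripper's body presses on something with over 40 N, if the wrist force passes 120 N, or if a joint passes its speed limit or range.

## Working session

There is one attempt and no reset: what is moved stays moved. The work goes in short steps, Python scripts to look and compute and a shell command to move; the robot and the scene stay as the last step left them, time stands still between calls to the robot, and variables do not carry over. Pictures are saved under pics/ and viewed, at most 10 in all, crops included, and the job is handed in when it is done.

```bash
mkdir -p pics; cat > h.py <<'E'
import numpy as np, cv2
from station import robot
def cam(n,save=None):
    c=robot.camera(n)
    if save: cv2.imwrite('pics/'+save,c['color'])
    return c
def pt(c,uv,z):
    uv=np.array(uv,float).reshape(-1,1,2)
    p=cv2.undistortPoints(uv,c['camera_matrix'],np.array(c['dist'],float)).reshape(-1,2)
    d=np.c_[p[:,0],-p[:,1],-np.ones(len(p))]@c['pose'][:3,:3].T
    o=c['pose'][:3,3]
    return o+d*((z-o[2])/d[:,2])[:,None]
E
python3 - <<'E'
from h import *
for n in('side','top'):
    c=cam(n,n+'1.png');print(n,c['pose'].round(3).tolist(),c['camera_matrix'].tolist())
s=robot.get_state();print({k:np.round(v,3).tolist() for k,v in s.items()})
E
```

```text
side [[-0.817, 0.318, -0.481, 0.078], [-0.576, -0.474, 0.666, 0.634], [-0.016, 0.821, 0.57, 0.654], [0.0, 0.0, 0.0, 1.0]] [[388.61606098924307, 0.0, 256.46952219765217], [0.0, 388.61606098924307, 186.28095093378153], [0.0, 0.0, 1.0]]
top [[0.022, 0.991, -0.135, 0.39], [-1.0, 0.024, 0.01, -0.016], [0.013, 0.135, 0.991, 1.326], [0.0, 0.0, 0.0, 1.0]] [[481.56197189189237, 0.0, 252.01388904099525], [0.0, 481.56197189189237, 192.14714483799472], [0.0, 0.0, 1.0]]
{'time_s': 0.1, 'qpos': [1.079, 0.6, -0.003, 1.6, 0.002, 0.943, -0.08], 'qvel': [-0.0, -0.001, -0.001, -0.002, -0.003, 0.0, 0.001], 'tau': [0.005, -77.799, 1.57, -25.862, 0.013, 0.006, -0.0], 'eef_pos': [0.292, -0.663, 0.23], 'ee_rot': [0.979, 0.206, -0.0, -0.001], 'wrist_force': [-0.405, -0.428, 0.023], 'wrist_torque': [-0.027, -0.021, -0.027], 'finger_force': 0.0, 'finger_gap': 0.085}
```

View pics/top1.png

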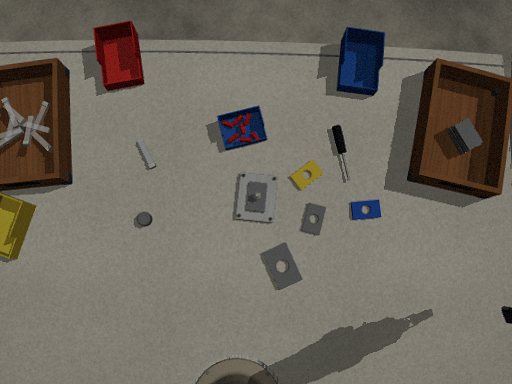

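View pics/side1.png

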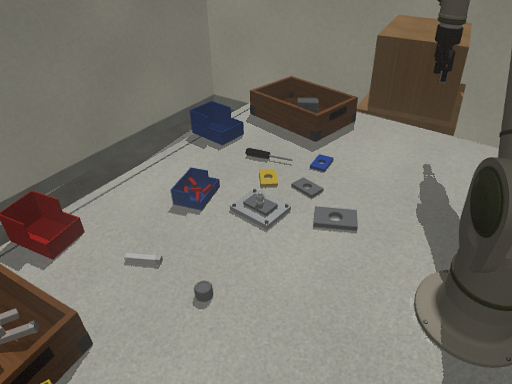

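In the top view there are four plates with holes: small grey (314,219), large grey (281,266), yellow (307,175) and blue (366,210). The small grey one fits, as it is neither blue nor yellow and is the smaller of the two greys. The jig is at (256,197), the cap at (144,219), the tube at (146,154), the driver at (340,152) and the bin at (242,128). I'll confirm the plate in one crop and measure by contours.

```bash
cat > m.py <<'E'
from h import *
def rects(c,box,lo,hi,amin=100):
    x0,y0,x1,y1=box
    im=c['color'][y0:y1,x0:x1]; hsv=cv2.cvtColor(im,cv2.COLOR_BGR2HSV)
    m=cv2.inRange(hsv,(0,0,lo),(180,90,hi))
    out=[]
    for k in cv2.findContours(m,cv2.RETR_EXTERNAL,cv2.CHAIN_APPROX_NONE)[0]:
        if cv2.contourArea(k)>amin: out.append(k.reshape(-1,2)+[x0,y0])
    return out
def rect_m(c,k,z):
    p=pt(c,k,z)[:,:2]; (cx,cy),(w,h),a=cv2.minAreaRect((p*1000).astype(np.float32))
    if w<h: w,h,a=h,w,a+90
    return round(cx,1),round(cy,1),round(w,1),round(h,1),round((a+90)%180-90,1)
E
python3 - <<'E'
from m import *
c=cam('top')
g=cv2.cvtColor(c['color'],cv2.COLOR_BGR2GRAY)
for n,(u,v) in dict(plate=(306,219),big=(275,255),jigplate=(250,205),alu=(241,195),cap=(144,216),table=(200,260)).items(): print(n,g[v-1:v+2,u-1:u+2].mean(), c['color'][v,u])
for n,box,z in(('plate',(294,195,335,242),.01),('big',(255,238,306,295),.01),('jig',(232,168,281,226),.025),('cap',(128,204,160,234),.028)):
    for hi in(95,115):
        for k in rects(c,box,0,hi): print(n,hi,rect_m(c,k,z),cv2.boundingRect(k.astype(np.int32)))
cr=c['color'][160:300,225:345]
cv2.imwrite('pics/crop1.png',cv2.resize(np.hstack([cr,c['color'][180:320,90:200]]),None,fx=3.4,fy=3.4,interpolation=cv2.INTER_CUBIC))
E
```

```text
plate 75.55555555555556 [77 77 76]
big 77.22222222222223 [77 78 77]
jigplate 77.88888888888889 [75 79 78]
alu 125.0 [119 126 125]
cap 75.88888888888889 [82 81 79]
table 129.0 [115 127 129]
plate 95 (498.9, -197.0, 83.7, 55.5, -13.5) (300, 203, 26, 33)
plate 115 (498.7, -196.0, 88.1, 58.9, -13.4) (299, 202, 27, 35)
big 95 (367.4, -111.1, 112.0, 78.6, 25.8) (260, 243, 42, 47)
big 115 (368.2, -110.4, 114.6, 81.7, 25.7) (259, 242, 44, 49)
jig 95 (554.1, -38.9, 84.0, 54.3, -5.0) (245, 181, 22, 33)
jig 95 (550.5, -34.3, 128.2, 105.1, -4.1) (233, 174, 39, 50)
jig 115 (555.2, -39.3, 87.2, 58.7, -4.3) (244, 181, 24, 33)
jig 115 (552.1, -35.4, 135.6, 112.8, -4.7) (232, 172, 42, 53)
cap 95 (484.8, 265.2, 49.5, 40.8, -87.1) (134, 212, 19, 16)
cap 115 (484.8, 265.2, 49.5, 46.2, -87.1) (134, 211, 19, 18)
```

View pics/crop1.png

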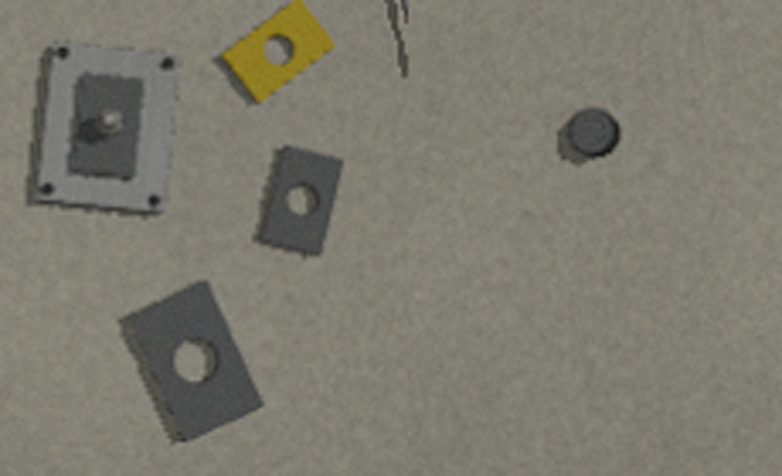

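The crop confirms the plate: small and grey, with its hole at top pixel ≈(314,219). Next I'll measure the jig screws, the stud tip, the plate hole and the cap's top circle, none of which the shadows shift.

```bash
cat > jig.py <<'E'
from m import *
def blob(g,u,v,r,dark,S=8):
    p=cv2.resize(g[v-r:v+r+1,u-r:u+r+1],None,fx=S,fy=S,interpolation=cv2.INTER_CUBIC).astype(float)
    t=(p.min()+p.max())/2; m=((p<t) if dark else (p>t)).astype(np.uint8)
    n,l,st,ce=cv2.connectedComponentsWithStats(m); 
    i=min((i for i in range(1,n) if st[i,4]>S*S),key=lambda i:np.hypot(*(ce[i]-p.shape[0]/2)))
    return (ce[i]+.5)/S-.5+[u-r,v-r],st[i,4]/S/S
E
python3 - <<'E'
from jig import *
c=cam('top');g=cv2.cvtColor(c['color'],cv2.COLOR_BGR2GRAY)
f=lambda x,y:(225+x/3.4,160+y/3.4)
S=[blob(g,*np.round(f(*q)).astype(int),4,True) for q in((63,52),(168,63),(154,201),(47,188))]
P=pt(c,[s[0] for s in S],.015)*1000
print(np.round(P[:,:2],1).tolist(),'centre',P.mean(0).round(1))
for a,b in((3,0),(2,1)): d=P[a]-P[b]; print('ang',np.degrees(np.arctan2(-d[1],-d[0])))
for a,b in((1,0),(2,3)): d=P[b]-P[a]; print('angy',np.degrees(np.arctan2(-d[0],d[1])))
t,a=blob(g,257,196,4,False);print('stud',t,a,pt(c,t,.058)*1000)
h,a=blob(g,314,219,5,False);print('hole',h,a,pt(c,h,.01)*1000,pt(c,h,0)*1000)
cr=cv2.resize(g[200:240,125:165],None,fx=8,fy=8,interpolation=cv2.INTER_CUBIC)
ci=cv2.HoughCircles(cr,cv2.HOUGH_GRADIENT,1.5,50,param1=100,param2=20,minRadius=48,maxRadius=75)
for x,y,r in ci[0][:3]:
    q=(np.array([x,y])+.5)/8-.5+[125,200]; print('cap',q,r/8,pt(c,q,.028)*1000)
E
```

```text
[[615.6, -1.9], [608.5, -88.4], [496.8, -79.4], [505.7, 9.8]] centre [556.6 -40.   15. ]
ang -6.071738101244868
ang -4.566576592643015
angy -4.711949484007908
angy -5.688184473404777
stud [257.91333049 194.45347104] 18.34375 [[556.78395665 -44.58129429  58.        ]]
hole [312.08486698 218.77924563] 42.875 [[ 499.19630178 -196.11883647   10.        ]] [[ 500.02571293 -197.49010492    0.        ]]Traceback (most recent call last):
  File "<stdin>", line 13, in <module>
TypeError: 'NoneType' object is not subscriptable
```

```bash
python3 -m inch '[[1.4,3.3,0,0,0,-2.5],[1.4,3.3,0,0,0,-2.5],[1.4,3.3,-0.5,0,0,-2.5],[1.4,3.3,-0.5,0,0,-2.5],[1.4,3.3,-1,0,0,-2.5],[1.4,3.3,-1,0,0,-2.5],[1.4,3.3,-1,0,0,-2.5],[1.4,3.3,-1,0,0,-2.5],[1.4,3.3,-1,0,0,-2.5],[1.4,3.3,-1,0,0,-2.5]]' 6.4 30
```

```text
time_s: 1.2
eef_pos: [0.4326, -0.3322, 0.161]
ee_rot: [1.0, -0.012, 0.0, 0.0]
wrist_force: [0.4, -0.6, -0.3]
finger_gap: 0.0642
finger_force: 0.0
```

```bash
python3 -m inch '[[0.8,1.7,-0.5,0,0,-1.5],[0.8,1.7,-1,0,0,-1.5],[0.8,1.7,-1,0,0,-1.5],[0.8,1.7,-1,0,0,-1.5],[0.8,1.7,-1,0,0,-1.5],[0.8,1.7,-1,0,0,-1.5],[0.8,1.7,-1,0,0,-1.5],[0.8,1.6,-1,0,0,-1.5],[0.3,0,-1,0,0,0],[0,0,-1,0,0,0]]'
python3 - <<'E'
from h import *
c=cam('side'); p=cv2.resize(c['color'][110:240,220:390],None,fx=4,fy=4,interpolation=cv2.INTER_CUBIC); cv2.imwrite('pics/s2.png',p)
print(robot.get_state()['eef_pos'],robot.get_state()['ee_rot'])
E
```

```text
time_s: 2.2
eef_pos: [0.4997, -0.1987, 0.0657]
ee_rot: [0.993, -0.114, 0.0, 0.0]
wrist_force: [0.7, -0.4, -0.7]
finger_gap: 0.0638
finger_force: 0.0
[ 0.49861303 -0.19899261  0.0644122 ] [ 9.93374173e-01 -1.14922495e-01 -7.45767454e-04  1.27437147e-04]
```

View pics/s2.png

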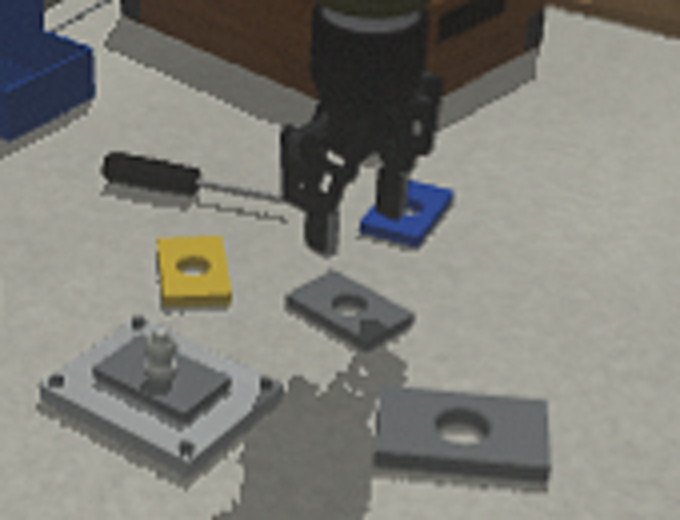

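The open fingers stand above the small grey plate, whose hole is at crop pixel (350,305), and straddle its short side. I'll go down and grip.

```bash
python3 -m inch '[[0,0.1,-1.5,0,0,0],[0,0.1,-1.5,0,0,0],[0,0,-1.3,0,0,0],[0,0,-1,0,0,0],[0,0,-0.5,0,0,0],[0,0,-0.3,0,0,0],[0,0,-0.2,0,0,0],[0,0,0,0,0,0],[0,0,0,0,0,0],[0,0,0,0,0,0]]'
```

```text
time_s: 3.25
eef_pos: [0.4994, -0.1965, 0.0036]
ee_rot: [0.993, -0.115, 0.0, 0.0]
wrist_force: [0.3, 0.0, 0.3]
finger_gap: 0.0642
finger_force: 0.0
```

```bash
python3 -m inch '[[0,0,-0.2,0,0,0],[0,0,-0.1,0,0,0],[0,0,0,0,0,0],[0,0,0,0,0,0],[0,0,0,0,0,0],[0,0,0,0,0,0],[0,0,0,0,0,0],[0,0,0,0,0,0],[0,0,0,0,0,0],[0,0,0,0,0,0]]' 4.4 35
python3 -m inch '[[0,0,0.1,0,0,0],[0,0,0.4,0,0,0],[0,0,1,0,0,0],[0,0,1,0,0,0],[0,0,1,0,0,0],[0,0,1,0,0,0],[0,0,1,0,0,0],[0,0,1,0,0,0],[0,0,1,0,0,0],[0,0,0,0,0,0]]'
```

```text
time_s: 4.25
eef_pos: [0.4995, -0.1966, 0.0015]
ee_rot: [0.993, -0.115, 0.001, 0.0]
wrist_force: [-2.7, -0.1, 19.1]
finger_gap: 0.0488
finger_force: 33.1
time_s: 5.25
eef_pos: [0.4998, -0.1968, 0.0767]
ee_rot: [0.993, -0.115, 0.001, 0.0]
wrist_force: [-0.8, 0.4, -0.6]
finger_gap: 0.0488
finger_force: 36.2
```

```bash
python3 -m inch '[[0.3,0.8,0.5,0,0,0],[0.6,1.7,0.5,0,0,1],[0.6,1.7,0.5,0,0,1],[0.6,1.8,0,0,0,1],[0.7,1.8,0,0,0,1],[0.7,1.8,0,0,0,1],[0.7,1.8,0,0,0,1],[0.6,1.8,0,0,0,1],[0.6,1.7,0,0,0,1],[0.3,0.8,0,0,0,0]]'
python3 -m inch '[[0,0,0,0,0,0],[0,0,0,0,0,0],[0,0,0,0,0,0],[0,0,0,0,0,0],[0,0,0,0,0,0],[0,0,0,0,0,0],[0,0,0,0,0,0],[0,0,0,0,0,0],[0,0,0,0,0,0],[0,0,0,0,0,0]]'
python3 - <<'E'
from h import *
a=cam('side')['color'][140:240,210:310]; b=cam('top')['color'][145:245,205:305]
cv2.imwrite('pics/s3.png',cv2.resize(np.hstack([a,b]),None,fx=4,fy=4,interpolation=cv2.INTER_CUBIC))
E
```

```text
time_s: 6.25
eef_pos: [0.5565, -0.037, 0.0899]
ee_rot: [0.999, -0.044, -0.0, -0.0]
wrist_force: [0.4, 0.4, -0.5]
finger_gap: 0.0485
finger_force: 36.2
time_s: 7.25
eef_pos: [0.5562, -0.0395, 0.0903]
ee_rot: [0.999, -0.046, -0.0, -0.0]
wrist_force: [-0.1, 0.2, -0.8]
finger_gap: 0.0487
finger_force: 36.3
```

View pics/s3.png

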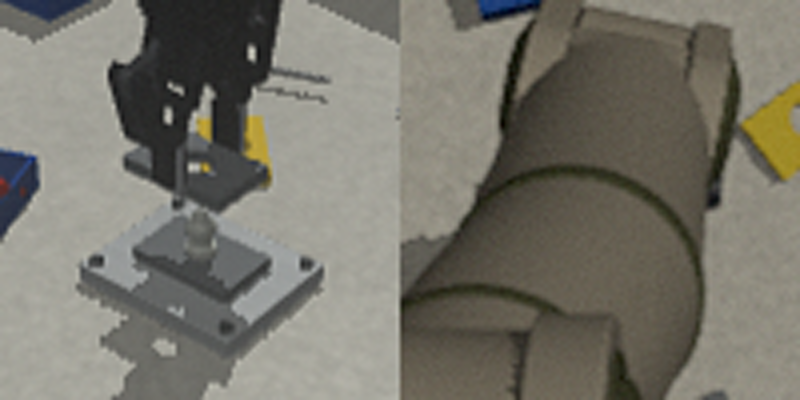

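The side picture shows the plate level in the grip above the stud. Its near corner is at crop ≈(218,200) and its right corner at ≈(268,172). The base plate's near corner is at (225,290) and its right corner at (270,260). The arm hides the jig in the top view, so I'll compare corners in the side view.

```bash
cat > side.py <<'E'
from jig import *
def sub(g,q,w=2):
    p=np.array(q,np.float32).reshape(-1,1,2)
    return cv2.cornerSubPix(g,p,(w,w),(-1,-1),(3,30,.01)).reshape(-1,2)
E
python3 - <<'E'
from side import *
c=cam('side');g=cv2.cvtColor(c['color'],cv2.COLOR_BGR2GRAY)
f=lambda x,y:np.array((210+x/4-.4,140+y/4-.4))
S=[blob(g,*np.round(f(*q)).astype(int),3,True)[0] for q in((178,203),(307,264),(227,327),(96,261))]
P=pt(c,S,.015)*1000; print('screws',P[:,:2].round(1).tolist(),P.mean(0).round(1))
for n,(i,j) in dict(a=(0,1),b=(3,2)).items(): d=P[i]-P[j]; print('d',d.round(1),np.degrees(np.arctan2(d[1],d[0])).round(1))
B=[f(135,250),f(224,290),f(270,262)]; H=[f(124,155),f(218,202),f(268,176)]
for n,q,z in(('base',B,.025),('held',H,.0985)):
    s=sub(g,q); print(n,np.round(s-np.array(q),1).tolist(),(pt(c,s,z)*1000)[:,:2].round(1).tolist())
cv2.imwrite('pics/s4.png',cv2.resize(c['color'][165:220,230:290],None,fx=10,fy=10,interpolation=cv2.INTER_CUBIC))
E
```

```text
screws [[613.6, -98.4], [497.9, -81.8], [506.6, 2.3], [616.9, -5.2]] [558.7 -45.8  15. ]
d [115.6 -16.6   0. ] -8.2
d [110.3  -7.5  -0. ] -3.9
base [[-1.0, -0.4], [0.0, 0.0], [0.4, -0.7]] [[597.2, -19.3], [520.7, -17.3], [512.8, -62.2]]
held [[-0.6, 0.5], [0.0, 0.0], [0.7, 1.6]] [[600.5, -17.9], [520.6, -11.0], [505.1, -47.2]]
```

View pics/s4.png

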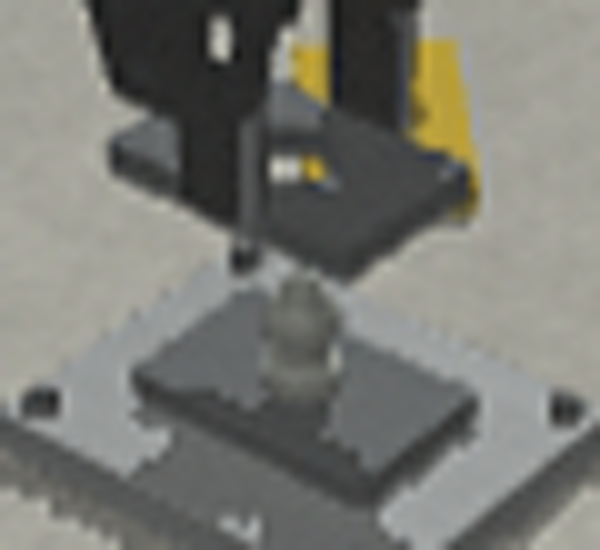

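The crop shows the held plate's top corners at (108,145), (342,262) and (470,172), and the base plate's at (133,370), (367,487) and (478,398). I'll compute the offset of one from the other.

```bash
python3 - <<'E'
from side import *
c=cam('side'); f=lambda x,y:np.array((230+x/10-.45,165+y/10-.45))
def rep(n,q,z):
    P=(pt(c,[f(*a) for a in q],z)*1000)[:,:2]; L,N,R=P
    print(n,'centre LR',((L+R)/2).round(1),'len',np.linalg.norm(L-N).round(1),np.linalg.norm(N-R).round(1),'yaw',np.degrees(np.arctan2(*(L-N)[::-1])).round(1),np.degrees(np.arctan2(*(N-R)[::-1])).round(1)-90)
rep('base',[(133,370),(367,487),(478,398)],.025)
rep('held top',[(108,145),(342,262),(470,172)],.0985)
rep('held bot',[(112,170),(345,281),(470,205)],.0885)
s=robot.get_state();print(s['eef_pos'],s['ee_rot'])
E
```

```text
base centre LR [555.  -41.3] len 80.4 47.8 yaw -4.6 -4.0
held top centre LR [557.1 -38.3] len 79.9 51.0 yaw -6.7 -5.400000000000006
held bot centre LR [557.7 -39.7] len 78.4 46.0 yaw -5.2 -9.799999999999997
[ 0.55619268 -0.03952706  0.09028552] [ 9.98956765e-01 -4.56659864e-02  1.19609794e-06  4.86357977e-06]
```

```bash
python3 -m inch '[[-0.1,-0.2,-0.5,0,0,0],[0,0,-0.8,0,0,0],[0,0,-1,0,0,0],[0,0,-0.8,0,0,0],[0,0,-0.7,0,0,0],[0,0,-0.7,0,0,0],[0,0,-0.4,0,0,0],[0,0,-0.2,0,0,0],[0,0,0,0,0,0],[0,0,0,0,0,0]]'
python3 - <<'E'
from h import *
c=cam('side')
cv2.imwrite('pics/s5.png',cv2.resize(c['color'][165:220,230:290],None,fx=10,fy=10,interpolation=cv2.INTER_CUBIC))
E
```

```text
time_s: 8.45
eef_pos: [0.5553, -0.0415, 0.0395]
ee_rot: [0.999, -0.046, 0.0, 0.0]
wrist_force: [0.1, 0.0, -1.3]
finger_gap: 0.0488
finger_force: 36.3
```

View pics/s5.png

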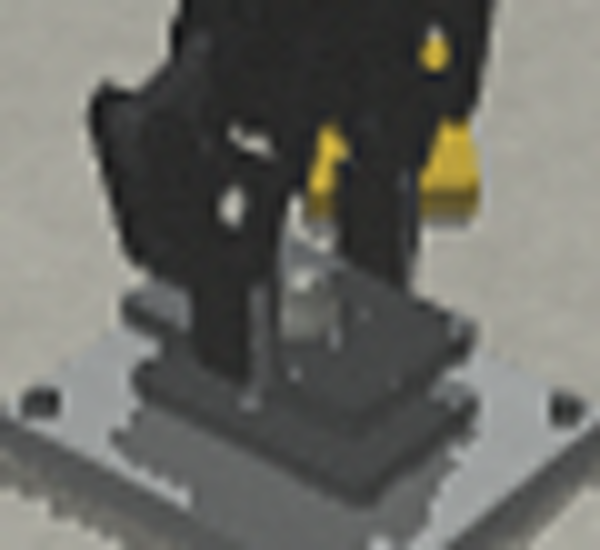

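The plate is now around the stud, 13 mm above the base plate, with no side force. Its top corners are at crop (122,290), (355,408) and (475,318).

```bash
python3 - <<'E'
from side import *
c=cam('side'); f=lambda x,y:np.array((230+x/10-.45,165+y/10-.45))
for n,q,z in(('base',[(133,370),(367,487),(478,398)],.025),('held',[(122,290),(355,408),(475,318)],.048)):
    L,N,R=(pt(c,[f(*a) for a in q],z)*1000)[:,:2]; print(n,L.round(1),N.round(1),R.round(1),((L+R)/2).round(1))
E
```

```text
base [596.8 -20.7] [516.6 -14.3] [513.2 -62. ] [555.  -41.3]
held [601.4 -23.4] [521.1 -15.5] [516.6 -65.2] [559.  -44.3]
```

```bash
python3 -m inch '[[0,0,-0.3,0,0,0],[0,0,-0.3,0,0,0],[0,0,-0.2,0,0,0],[0,0,-0.1,0,0,0],[0,0,0,0,0,0],[0,0,0,0,0,0],[0,0,0,0,0,0],[0,0,0,0,0,0],[0,0,0,0,0,0],[0,0,0,0,0,0]]'
```

```text
time_s: 9.55
eef_pos: [0.5552, -0.0415, 0.0303]
ee_rot: [0.999, -0.046, 0.0, 0.0]
wrist_force: [-0.3, 0.1, 0.1]
finger_gap: 0.0489
finger_force: 36.3
```

```bash
python3 -m inch '[[0,0,-0.1,0,0,0],[0,0,-0.1,0,0,0],[0,0,-0.1,0,0,0],[0,0,-0.1,0,0,0],[0,0,0,0,0,0],[0,0,0,0,0,0],[0,0,0,0,0,0],[0,0,0,0,0,0],[0,0,0,0,0,0],[0,0,0,0,0,0]]'
```

```text
time_s: 10.55
eef_pos: [0.5551, -0.0415, 0.0266]
ee_rot: [0.999, -0.046, 0.0, -0.0]
wrist_force: [-1.2, 0.6, 7.2]
finger_gap: 0.0488
finger_force: 36.9
```

Contact comes at exactly the seated height. I'll release and rise.

```bash
python3 -m inch '[[0,0,0,0,0,0],[0,0,0,0,0,0],[0,0,0,0,0,0],[0,0,0,0,0,0],[0,0,0,0,0,0],[0,0,0.5,0,0,0],[0,0,1,0,0,0],[0,0,2,0,0,0],[0,0,2,0,0,0],[0,0,2,0,0,0]]' 6.4
python3 -m inch '[[-0.5,2,1,0,0,0],[-0.5,3,1,0,0,0],[-0.5,3,0,0,0,0],[-0.5,3,0,0,0,0],[-0.5,3,0,0,0,0],[-0.5,3,0,0,0,0],[-0.5,3,0,0,0,0],[-0.5,3,0,0,0,0],[-0.5,3,0,0,0,0],[-0.5,2,0,0,0,0]]'
python3 - <<'E'
from jig import *
c=cam('top');g=cv2.cvtColor(c['color'],cv2.COLOR_BGR2GRAY); s=cam('side')
for k in rects(c,(232,168,281,226),0,95): print('pack top',rect_m(c,k,.035))
a=cv2.resize(s['color'][165:220,230:290],None,fx=7,fy=7,interpolation=cv2.INTER_CUBIC)
b=cv2.resize(c['color'][168:223,228:283],None,fx=7,fy=7,interpolation=cv2.INTER_CUBIC)
cv2.imwrite('pics/s6.png',np.hstack([a,b])[:, :800])
E
```

```text
time_s: 11.55
eef_pos: [0.5551, -0.0416, 0.1028]
ee_rot: [0.999, -0.046, 0.0, -0.0]
wrist_force: [1.1, -1.0, -0.9]
finger_gap: 0.0641
finger_force: 0.0
time_s: 12.55
eef_pos: [0.5048, 0.2411, 0.1222]
ee_rot: [0.999, -0.045, 0.0, -0.001]
wrist_force: [0.1, -0.0, -0.6]
finger_gap: 0.064
finger_force: 0.0
pack top (553.8, -34.6, 86.3, 61.1, -4.1)
pack top (549.4, -34.1, 126.9, 104.3, -4.1)
```

View pics/s6.png

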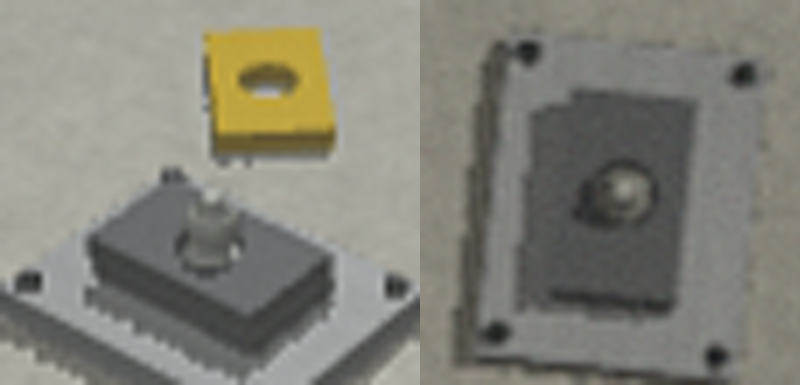

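The plate lies flush on the base plate with the stud standing centred in its hole. The stud bulge is at top pixel ≈(256.9,195.4). Now I'll locate the cap and the stud axis, using the saved first pictures for the cap.

```bash
python3 - <<'E'
from jig import *
c=cam('top');s=cam('side')
print('stud top',(pt(c,(256.4,195.0),.0455)*1000).round(1),'side',(pt(s,(230+212/7-.4,165+222/7-.4),.042)*1000).round(1))
print('cap top eye',(pt(c,(144.3,218.1),.028)*1000).round(1))
for n,cc in(('top',c),('side',s)):
    g=cv2.cvtColor(cv2.imread(f'pics/{n}1.png'),cv2.COLOR_BGR2GRAY)
    u,v=(144,219) if n=='top' else (204,291)
    p=cv2.resize(g[v-18:v+19,u-18:u+19],None,fx=8,fy=8,interpolation=cv2.INTER_CUBIC)
    for par in(15,10):
        ci=cv2.HoughCircles(p,cv2.HOUGH_GRADIENT,2,40,param1=60,param2=par,minRadius=48,maxRadius=80)
        if ci is not None:
            for x,y,r in ci[0][:2]:
                q=np.array([x,y])/8-.45+[u-18,v-18]; print(n,par,q.round(1),r/8,(pt(cc,q,.028)*1000).round(1))
    cv2.imwrite(f'pics/cap_{n}.png',p)
a=cv2.imread('pics/cap_top.png');b=cv2.imread('pics/cap_side.png');cv2.imwrite('pics/caps.png',np.hstack([a,b]))
E
```

```text
stud top [[556.9 -40.8  45.5]] side [[559.  -46.8  42. ]]
cap top eye [[488.5 261.7  28. ]]
top 15 [143.9 218.7] 7.4 [[486.9 262.7  28. ]]
top 15 [146.9 232.7] 7.15 [[449.2 252.7  28. ]]
top 10 [143.9 218.7] 7.4 [[486.9 262.7  28. ]]
top 10 [139.4 221.4] 6.475 [[479.1 274.7  28. ]]
side 15 [203.4 289.9] 9.85 [[480.4 270.3  28. ]]
side 15 [200.7 299.4] 9.3 [[468.7 292.   28. ]]
side 10 [203.4 289.9] 9.85 [[480.4 270.3  28. ]]
side 10 [200.7 299.4] 9.3 [[468.7 292.   28. ]]
```

View pics/caps.png

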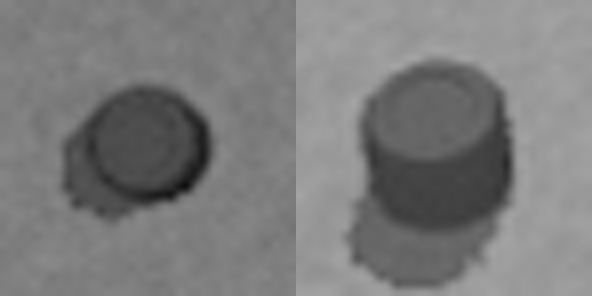

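The cap's top disc is at about (143.8,218) in the top view and (202.5,286.5) in the side view, which puts the cap at about (488,263) mm.

```bash
python3 -m inch '[[-0.4,0.5,0,0,0,0],[-0.4,0.5,-1,0,0,0],[-0.4,0.5,-1,0,0,0],[-0.4,0.5,-1,0,0,0],[0,0,-1,0,0,0],[0,0,-1,0,0,0],[0,0,-1,0,0,0],[0,0,0,0,0,0],[0,0,0,0,0,0],[0,0,0,0,0,0]]'
python3 - <<'E'
from h import *
s=cam('side');c=cam('top')
a=cv2.resize(s['color'][250:320,165:235],None,fx=5.7,fy=5.7,interpolation=cv2.INTER_CUBIC)
b=cv2.resize(c['color'][185:255,110:180],None,fx=5.7,fy=5.7,interpolation=cv2.INTER_CUBIC)
cv2.imwrite('pics/s7.png',np.hstack([a,b]))
print((pt(s,(202.5,286.5),.028)*1000).round(1),(pt(c,(143.8,218.05),.028)*1000).round(1))
E
```

```text
time_s: 13.75
eef_pos: [0.4895, 0.2584, 0.0616]
ee_rot: [0.999, -0.046, 0.0, -0.0]
wrist_force: [-0.3, -0.4, -0.1]
finger_gap: 0.064
finger_force: 0.0
[[488.1 264.5  28. ]] [[488.6 263.1  28. ]]
```

View pics/s7.png

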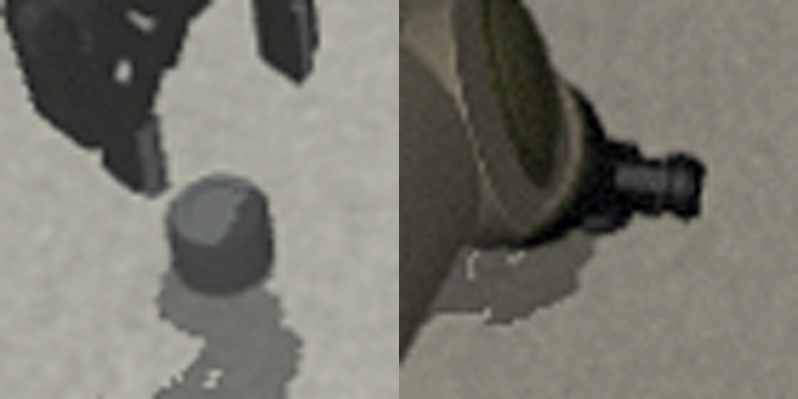

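Both views agree on the cap at (488.3,263.7), with the fingers straddling it. I'll shift +5 mm in y, go down and grip.

```bash
python3 -m inch '[[-0.1,0.5,0,0,0,0],[0,0,-1,0,0,0],[0,0,-1,0,0,0],[0,0,-1,0,0,0],[0,0,-1,0,0,0],[0,0,-0.7,0,0,0],[0,0,-0.3,0,0,0],[0,0,0,0,0,0],[0,0,0,0,0,0],[0,0,0,0,0,0]]'
python3 -m inch '[[0,0,0,0,0,0],[0,0,0,0,0,0],[0,0,0,0,0,0],[0,0,0,0,0,0],[0,0,0,0,0,0],[0,0,0,0,0,0],[0,0,0,0,0,0],[0,0,0,0,0,0],[0,0,0,0,0,0],[0,0,0,0,0,0]]' 3 70
```

```text
time_s: 14.85
eef_pos: [0.4884, 0.2636, 0.0116]
ee_rot: [0.999, -0.046, 0.0, -0.0]
wrist_force: [0.1, 0.5, -0.2]
finger_gap: 0.0641
finger_force: 0.0
time_s: 15.85
eef_pos: [0.4883, 0.2636, 0.0121]
ee_rot: [0.999, -0.046, 0.0, -0.0]
wrist_force: [-1.6, -1.3, 9.1]
finger_gap: 0.0356
finger_force: 69.3
```

```bash
python3 -m inch '[[0,0,0.3,0,0,0],[0,0,1.2,0,0,0],[0,0,1.5,0,0,0],[0,0,1.5,0,0,0],[0,0,1.5,0,0,0],[0,0,1.5,0,0,0],[0,0,1,0,0,0],[0,0,0,0,0,0],[0,0,0,0,0,0],[0.3,-0.5,0,0,0,0]]'
python3 -m inch '[[0.5,-2,0,0,0,0],[0.6,-3.2,0,0,0,0],[0.8,-3.5,0,0,0,0],[0.8,-3.5,0,0,0,0],[0.8,-3.5,0,0,0,0],[0.8,-3.5,0,0,0,0],[0.8,-3.5,0,0,0,0],[0.8,-3.3,0,0,0,0],[0.6,-2.5,0,0,0,0],[0,-1,0,0,0,0]]'
python3 -m inch '[[0,-0.4,0,0,0,0],[0,0,0,0,0,0],[0,0,0,0,0,0],[0,0,0,0,0,0],[0,0,0,0,0,0],[0,0,0,0,0,0],[0,0,0,0,0,0],[0,0,0,0,0,0],[0,0,0,0,0,0],[0,0,0,0,0,0]]'
```

```text
time_s: 16.85
eef_pos: [0.4905, 0.2589, 0.0957]
ee_rot: [0.999, -0.045, -0.001, 0.0]
wrist_force: [-0.2, -0.3, -0.3]
finger_gap: 0.0359
finger_force: 69.9
time_s: 17.85
eef_pos: [0.5564, -0.0402, 0.0957]
ee_rot: [0.999, -0.048, -0.0, 0.001]
wrist_force: [-0.0, 1.1, -0.4]
finger_gap: 0.0355
finger_force: 69.9
time_s: 18.85
eef_pos: [0.5562, -0.0406, 0.0963]
ee_rot: [0.999, -0.046, 0.0, 0.0]
wrist_force: [-0.8, -0.3, -0.4]
finger_gap: 0.0357
finger_force: 69.9
```

```bash
python3 -m inch '[[0,-0.1,-0.5,0,0,0],[0,0,-0.7,0,0,0],[0,0,-0.7,0,0,0],[0,0,-0.5,0,0,0],[0,0,-0.3,0,0,0],[0,0,-0.2,0,0,0],[0,0,-0.1,0,0,0],[0,0,0,0,0,0],[0,0,0,0,0,0],[0,0,0,0,0,0]]'
python3 - <<'E'
from h import *
s=cam('side'); cv2.imwrite('pics/cap8.png',s['color'])
g=cv2.cvtColor(s['color'],cv2.COLOR_BGR2GRAY)
st=robot.get_state(); print(st['eef_pos'],st['wrist_force'])
E
```

```text
time_s: 19.85
eef_pos: [0.5563, -0.0415, 0.0665]
ee_rot: [0.999, -0.046, 0.0, -0.0]
wrist_force: [-0.1, -0.9, -0.1]
finger_gap: 0.0358
finger_force: 69.9
[ 0.55628747 -0.04152697  0.06648426] [ 0.73953974 -0.51383324 -0.68262019]
```

```bash
python3 -m inch '[[0,0,-0.1,0,0,0],[0,0,-0.1,0,0,0],[0,0,-0.1,0,0,0],[0,0,0,0,0,0],[0,0,0,0,0,0],[0,0,0,0,0,0],[0,0,0,0,0,0],[0,0,0,0,0,0],[0,0,0,0,0,0],[0,0,0,0,0,0]]'
```

```text
time_s: 20.9
eef_pos: [0.5562, -0.0415, 0.0633]
ee_rot: [0.999, -0.046, -0.0, 0.0]
wrist_force: [-0.2, 0.5, -0.7]
finger_gap: 0.0358
finger_force: 69.9
```

The rim is at 51 mm with no side load, so it's centred. I'll push on slowly.

```bash
python3 -m inch '[[0,0,-0.1,0,0,0],[0,0,-0.1,0,0,0],[0,0,-0.1,0,0,0],[0,0,0,0,0,0],[0,0,0,0,0,0],[0,0,0,0,0,0],[0,0,0,0,0,0],[0,0,0,0,0,0],[0,0,0,0,0,0],[0,0,0,0,0,0]]'
```

```text
time_s: 21.9
eef_pos: [0.5566, -0.0418, 0.0607]
ee_rot: [0.999, -0.046, 0.001, 0.0]
wrist_force: [-0.3, -0.7, 6.2]
finger_gap: 0.0357
finger_force: 70.7
```

```bash
python3 -m inch '[[0,0,-0.1,0,0,0],[0,0,-0.2,0,0,0],[0,0,-0.2,0,0,0],[0,0,-0.2,0,0,0],[0,0,-0.2,0,0,0],[0,0,-0.2,0,0,0],[0,0,-0.1,0,0,0],[0,0,0,0,0,0],[0,0,0,0,0,0],[0,0,0,0,0,0]]'
```

```text
time_s: 22.9
eef_pos: [0.5562, -0.0414, 0.0483]
ee_rot: [0.999, -0.046, -0.0, -0.0]
wrist_force: [0.1, -0.7, 0.1]
finger_gap: 0.0358
finger_force: 70.2
```

Past the click. Now I'll seat it and build up the push.

```bash
python3 -m inch '[[0,0,-0.1,0,0,0],[0,0,-0.1,0,0,0],[0,0,0,0,0,0],[0,0,0,0,0,0],[0,0,0,0,0,0],[0,0,0,0,0,0],[0,0,0,0,0,0],[0,0,0,0,0,0],[0,0,0,0,0,0],[0,0,0,0,0,0]]'
```

```text
time_s: 23.9
eef_pos: [0.5562, -0.0414, 0.047]
ee_rot: [0.999, -0.046, 0.0, -0.0]
wrist_force: [-2.3, 0.4, 11.0]
finger_gap: 0.0356
finger_force: 71.5
```

```bash
python3 -m inch '[[0,0,0,0,0,0],[0,0,0,0,0,0],[0,0,0,0,0,0],[0,0,0,0,0,0],[0,0,0,0,0,0],[0,0,0,0,0,0],[0,0,0,0,0,0],[0,0,0,0,0,0],[0,0,0,0,0,0],[0,0,0,0,0,0]]' && python3 -c "
from station import robot
print(robot.get_state()['wrist_force']);print(robot.finish_job())"
```

```text
time_s: 24.9
eef_pos: [0.5562, -0.0415, 0.047]
ee_rot: [0.999, -0.046, 0.0, -0.0]
wrist_force: [-1.5, 0.8, 10.2]
finger_gap: 0.0359
finger_force: 71.5
[-1.45189892  0.78473838 10.21668479]
the job is handed in; nothing more can be done
None
```

The job is handed in at about 25 s: the plate is on the base plate and released, and the cap is past the click, at home height by the tool position, and held down with about 10 N; the hand-in returned no verdict.

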